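# Find the cover that fits the half-mould and latch it

## Task

Close the casting mould: of the three look-alike brown cover plates only one has sockets that match the two dowels standing in the mould, so try them, the way round they already lie (pour hole away from you), until one drops down flush on the mould. Then swing the red-gripped latch a quarter turn to its closed stop, so that its foot lies over the cover. Leave the covers that do not fit lying flat on the bench, and do not disturb the castings, the chisel or the roll of tape.

Things in the scene. Friction and masses are not known exactly. Their poses are not given: they have to be found in the camera images.
- mould_base: Half-mould, fixed: white plaster block 132 (own y) x 104 mm (own x) with a blue round cavity, on a plywood board on the bench. Origin on the bench under the block's middle, z up. Two steel dowels, 10 mm thick (6 mm at the tip, tapering over 3 mm), rise 10 mm from the top face: one always at x +36, y +50 mm, the other at x -36 and y -50, -39 or -28 mm, different from job to job (screws close the other two bushes).
- mould_seat (a point): Middle of the block's flat top face, 34 mm above the bench; axes as mould_base. Each cover has two blind sockets below (12 mm wide and deep): at x +36, y +50 mm and at x -36, y -50, -39 or -28 mm, another y for each cover; nothing outside tells which. A fitting cover lies flat, its middle here, axes parallel, grip point 46 mm above; a misfit is held up by a dowel, up to 10 mm, mostly tilted.
- cover_a_grip (a point): Middle of the black grip bar of one of three brown cover plates, 128 (own y) x 100 (own x) x 18 mm, 0.35 kg, alike from above. Bar: along y, 14 mm wide (x), 16 mm high, on two steel posts 58 mm apart inside. This point is 46 mm above the plate's underside, 28 mm above its top. x points across the bar to the long edge with the pour hole and vent, z up. Sockets: see mould_seat.
- cover_b_grip (a point): The same point of the second cover plate; description as for the first.
- cover_c_grip (a point): The same point of the third cover plate; description as for the first.
- latch (a joint): Quarter-turn latch on a steel post at the left short side of the mould, upright axis: 0 = closed stop (foot over the cover, red grip pointing away from the mould along its +y), 1.57 = open stop (foot beside the cover, grip along the mould's -x). Grows counter-clockwise from above. Friction of 0.08 N m holds it where it is. The foot passes 2 mm above a flush cover; a higher one blocks it.
- latch_grip (a point): Point on the axis of the latch's upright red grip, a round post 16 mm thick, about 84 mm above the bench; the post reaches from 22 mm below to 22 mm above this point. It circles at 62 mm radius about the pivot; it can be pushed or pinched.
- latch_pivot (a point): Point on the latch's upright turning axis, at the height of the grip point; 86 mm along the mould's +y from its middle.
- rosette_mid: Bystander, loose on the bench, to be left alone: white plaster casting with six broad lobes, 100 x 92 x 19 mm. Origin at the centre of its underside.
- rosette_small: Bystander, loose on the bench, to be left alone: white plaster rosette, 73 x 73 x 19 mm. Origin at the centre of its underside.
- rosette_old: Bystander, loose on the bench, to be left alone: white plaster rosette, 62 x 65 x 19 mm. Origin at the centre of its underside.
- chisel: Bystander, loose on the bench, to be left alone: chisel with orange handle, 232 mm long (own y), 29 mm high. Origin at the centre of its underside.
- masking_tape: Bystander, loose on the bench, to be left alone: roll of masking tape lying flat, 104 mm wide, 25 mm high. Origin at the centre of its underside.

How it is judged:
By the outcome, as a careful person would: the job done as asked, in the order asked, and still so for the second after the job is handed in, with the robot touching nothing.
It also fails if it takes over 72 s, if anything falls off the work surface, if the arm or the gripper's body presses on something with over 40 N, if the wrist force passes 120 N, or if a joint passes its speed limit or range.

## Robot

A 6-joint arm with a two-finger parallel gripper is mounted at the origin on a cart in front of the work surface, level with it; the furniture and walls round the work are solid. World frame = base frame: x ahead of the robot, y to its left, z up, the work surface at z = 0. Lengths are in m, angles in rad, forces in N, time in s.
With the tool pointing down it reaches from about 0.225 to 0.875 m from the base axis. Payload 3.4 kg.
Tool frame: the origin (TCP) lies midway between the tips of the shut fingers; the grasp point (between the pads) lies 19 mm behind it; z points along the fingers, y is the direction in which the jaws open and shut (so a half turn about z gives the same grasp; the last joint's range is limited). The gripper opens to 85 mm and grips with 20 to 120 N. Pads are 22 mm wide; open, the fingers measure 114 mm over their backs; the gripper's body (76 mm by 85 mm) begins 54 mm behind the grasp point. The pads swing forward as they close: fully open they stand 13 mm farther back than shut.
Start: joints at [1.181, 0.276, 1.505, -0, 1.361, -0.121], TCP at [0.153, 0.554, 0.231] pointing down, gripper open.
Joint ranges: [-2.89, 2.89], [-0.75, 2.08], [0.22, 2.7], [-1.18, 4.32], [0.11, 2.71], [-2.7, 2.7]. Speed limits (rad/s): [2.57, 2.57, 3.14, 3.14, 3.14, 3.14].

## Interface

Orientations are given as a unit quaternion [w, x, y, z].
In Python, from rig import monitor, imaging, ticket gives the robot as it stands.
- The arm moves only by the tool servo_tool, never from a script. Its argument "commands" is text: rows parted by semicolons, each of 5 numbers parted by spaces: the shift along the tool's x, y, z in cm, then the turn about the tool's z in rad, then the gripper command: -1 is shut, 1 is fully open, values between are in proportion. In form: x y z twist claw; .... A call has 1 to 10 rows; each row is the pose to reach, as a shift and turn from the pose commanded when the call began, along the tool's axes at that moment; what a row does not reach only later rows make up. A row lasts 1/12 s, in which the tool goes at most 41.7 mm and 7.16 degrees, less where a joint would pass 70% of its speed; a pose out of reach is approached as far as the arm can. A call with a gripper value outside its range is refused whole. The fingers move at their own pace and stop on an object; "newtons" is the grip in N (left out, the last holds). Time passes only in rows, so rows that repeat a pose let the fingers close. It gives the time, the measured TCP pose, the force and the opening at its end, in the units of the state.
- monitor.get_state(): the state, without advancing time (a new reading comes with each control period).
- imaging.get_image(name): name is "scene" or "top" or "wrist"; returns the picture (480x640x3 uint8, red, green, blue); there is no depth.
- imaging.get_calibration(name): a dict with "camera_matrix" (3x3 intrinsics, pixels), "k1" (the pictures are not rectified: a ray, as slopes to the right and down, at radius r is drawn at 1 + k1 r^2 times it, then the intrinsics apply), "R" (3x3) and "t" (3): a world point X has camera coordinates R X + t. Camera axes: x right, y down, z forward; pixel columns grow to the right and rows downward; lengths in m; the calibration is good to about 2 mm. A picture is of the moment at which its call begins: read the wrist's pose just before it. get_calibration takes no time and is no camera call; for the wrist camera it gives the pose at the moment of the call.
- ticket.sign_off(): hands the job in, once; it reports no verdict.
The state is a dict: "clock": time; "qpos": joint angles; "qd": joint speeds; "effort": joint torques, N m; "position": TCP position; "ee_rot": TCP orientation; "contact_force": force on the tool from outside, world axes, zero at the start; "moment": the same for the moment, N m; "width": finger opening in m.
Only numpy, scipy, OpenCV 4.12 (cv2) and the standard library are available. Lean on these libraries where they do the work, as an engineer would, in place of code of your own. Each camera call takes 0.05 s, during which the arm holds its last target. There are 200 camera calls.

## Working session

There is one attempt and no reset: what is moved stays moved. The work goes in short steps, Python scripts to look and compute and a tool call to move; the robot and the scene stay as the last step left them, time stands still between calls to the robot, and variables do not carry over. Pictures are saved under pics/ and viewed, about 8 in all and at most 12, crops included, and the job is handed in when it is done.

Besides the shell and the picture viewer there is one more tool, called after "Emit:" in YAML: its name, and indented under it one key for each argument. servo_tool: Moves the arm, as the interface text tells. Its arguments: {"type":"object","properties":{"commands":{"type":"string"},"newtons":{"type":"number"}},"required":["commands"]}

```bash
mkdir -p pics; ls
python3 - <<'E'
from rig import monitor, imaging
import cv2, numpy as np
s=monitor.get_state(); print({k:np.round(v,3).tolist() for k,v in s.items()})
for n in("scene","top"):
    im=imaging.get_image(n); cv2.imwrite(f"pics/{n}0.png",im[:,:,::-1])
    c=imaging.get_calibration(n); print(n,{k:np.round(v,4).tolist() for k,v in c.items()})
E
```

```text
pics
{'clock': 0.0, 'qpos': [1.181, 0.277, 1.506, -0.0, 1.361, -0.121], 'qd': [0.002, -0.002, 0.002, -0.001, 0.0, 0.0], 'effort': [0.0, -41.679, -24.58, -0.0, 0.011, -0.0], 'position': [0.153, 0.554, 0.23], 'ee_rot': [-0.0, 0.134, 0.991, -0.001], 'contact_force': [0.973, -0.339, -0.425], 'moment': [-0.029, -0.004, 0.009], 'width': 0.085}
scene {'camera_matrix': [[618.1198, 0.0, 314.0557], [0.0, 618.1198, 237.8325], [0.0, 0.0, 1.0]], 'k1': -0.1499, 'R': [[0.8107, -0.5855, 0.0012], [-0.4558, -0.6323, -0.6264], [0.3675, 0.5073, -0.7795]], 't': [-0.4826, 0.3005, 1.4055]}
top {'camera_matrix': [[436.3178, 0.0, 319.23], [0.0, 436.3178, 240.5447], [0.0, 0.0, 1.0]], 'k1': -0.0293, 'R': [[-0.003, -1.0, -0.0031], [-0.9987, 0.0032, -0.0508], [0.0508, 0.0029, -0.9987]], 't': [-0.0083, 0.5648, 1.292]}
```

View pics/top0.png

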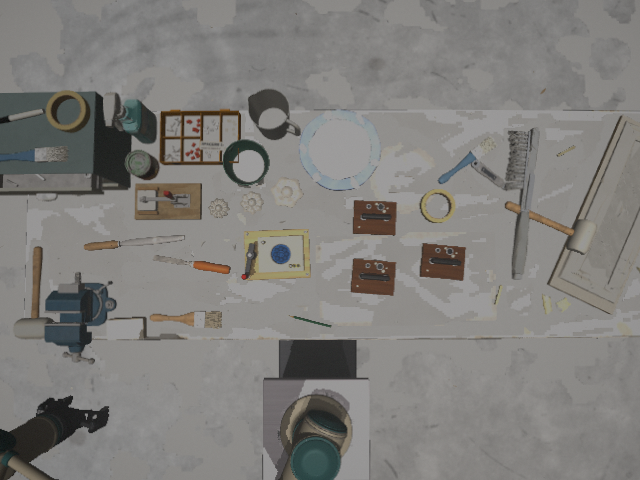

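View pics/scene0.png

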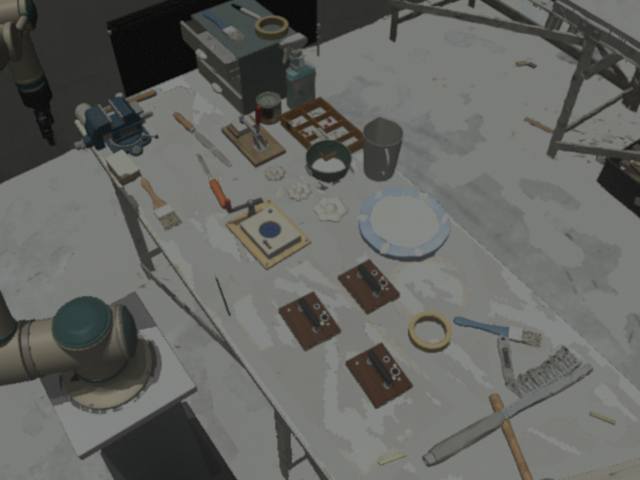

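The top view shows the mould at about (278,254), with the latch to its left and its red grip at (243,277), so it is open. The covers are at (375,217), (373,276) and (442,261). The scene view agrees. Next are rough positions and the wrist camera geometry.

```bash
cat > h.py <<'E'
import numpy as np, cv2
from rig import monitor, imaging
from scipy.spatial.transform import Rotation as Ro
def cast(uv,c,z):
    K=np.array(c["camera_matrix"]);R=np.array(c["R"]);t=np.array(c["t"])
    uv=np.atleast_2d(np.asarray(uv,float))
    # model: drawn = ray*(1+k1 r^2): the cv2 radial model
    n=cv2.undistortPoints(uv.reshape(-1,1,2),K,np.array([c["k1"],0,0,0.]),None,None,None).reshape(-1,2) if 0 else cv2.undistortPoints(uv.reshape(-1,1,2),K,np.array([c["k1"],0,0,0.])).reshape(-1,2)
    d=np.c_[n,np.ones(len(n))]@R; C=-R.T@t
    return C+d*((np.broadcast_to(z,len(d))-C[2])/d[:,2])[:,None]
def proj(X,c):
    K=np.array(c["camera_matrix"]);R=np.array(c["R"]);t=np.array(c["t"])
    return cv2.projectPoints(np.atleast_2d(np.asarray(X,float)),cv2.Rodrigues(R)[0],t,K,np.array([c["k1"],0,0,0.]))[0].reshape(-1,2)
def pose():
    s=monitor.get_state(); q=s["ee_rot"]; return np.array(s["position"]),Ro.from_quat([q[1],q[2],q[3],q[0]]).as_matrix(),s
def blobs(mask,amin):
    cs,_=cv2.findContours(mask.astype(np.uint8),cv2.RETR_EXTERNAL,cv2.CHAIN_APPROX_NONE)
    return sorted([c for c in cs if cv2.contourArea(c)>amin],key=cv2.contourArea,reverse=True)
E
sed -i 's/n=cv2.*if 0 else /n=/' h.py
python3 - <<'E'
from h import *
c=imaging.get_calibration("top"); im=cv2.imread("pics/top0.png"); hsv=cv2.cvtColor(im,cv2.COLOR_BGR2HSV)
H,S,V=cv2.split(hsv)
br=((H<12)&(S>110)&(V<140)); br[:,:340]=0; br[:,470:]=0
for b in blobs(cv2.morphologyEx(br.astype(np.uint8),cv2.MORPH_CLOSE,np.ones((9,9))),300):
    r=cv2.minAreaRect(b); bx=cast(cv2.boxPoints(r),c,0.018)
    print("cover",np.round(r[0],1),r[1],r[2],np.round(bx.mean(0),4),np.round(np.linalg.norm(np.diff(bx,axis=0),axis=1),3),np.degrees(np.arctan2(*(bx[1]-bx[0])[1::-1])))
ye=((H>18)&(H<35)&(S>60)&(V>120)); ye[:,:235]=0; ye[:,320:]=0; ye[:220]=0; ye[290:]=0
b=blobs(ye,200)[0]; r=cv2.minAreaRect(b); print("board",r,cast([r[0]],c,0.01))
print("blk",cast([[277,255]],c,0.034),"red",cast([[243,276]],c,0.08))
w=imaging.get_calibration("wrist"); p,R,s=pose(); print(p,R.round(3))
Rw=np.array(w["R"]);tw=np.array(w["t"]); C=-Rw.T@tw
print("cam in tool",(R.T@(C-p)).round(4),"cam axes in tool\n",(R.T@Rw.T).round(3),w["camera_matrix"],w["k1"])
E
```

```text
cover [372.9 276.7] (41.27360534667969, 32.8029670715332) 4.763641834259033 [ 0.4565 -0.1694  0.018 ] [0.097 0.123 0.097] -5.148022418635672
cover [443.  261.2] (41.35078430175781, 32.54185104370117) 4.635463714599609 [ 0.5017 -0.3791  0.018 ] [0.097 0.124 0.097] -5.473309241266109
cover [374.2 217.5] (41.048526763916016, 32.01240158081055) 2.602562189102173 [ 0.6331 -0.1749  0.018 ] [0.096 0.123 0.096] -3.0092045443206112
board ((276.7414855957031, 254.05471801757812), (48.910316467285156, 64.54771423339844), 87.51044464111328) [[0.52477778 0.11758334 0.01      ]]
blk [[0.52150848 0.11440629 0.034     ]] red [[0.4614123  0.20625172 0.08      ]]
[0.15251334 0.55391321 0.2305161 ] [[-0.964  0.266 -0.001]
 [ 0.266  0.964 -0.002]
 [ 0.    -0.002 -1.   ]]
cam in tool [ 6.560e-02 -1.000e-04 -1.425e-01] cam axes in tool
 [[ 0.    -0.966 -0.26 ]
 [ 1.    -0.     0.001]
 [-0.001 -0.26   0.966]] [[391.25753236   0.         322.41521699]
 [  0.         391.25753236 245.51219281]
 [  0.           0.           1.        ]] 0.008634296485835191
```

Emit:
servo_tool:
  commands: "-47.5 -35 -2 1.26 1;-47.5 -35 -2 1.26 1;-47.5 -35 -2 1.26 1;-47.5 -35 -2 1.26 1;-47.5 -35 -2 1.26 1;-47.5 -35 -2 1.26 1;-47.5 -35 -2 1.26 1;-47.5 -35 -2 1.26 1;-47.5 -35 -2 1.26 1;-47.5 -35 -2 1.26 1"

```text
clock: 0.93
position: [0.4109, 0.2253, 0.2453]
ee_rot: [-0.0, 0.691, 0.723, -0.0]
contact_force: [0.8, 0.3, 0.1]
width: 0.0855
```

Emit:
servo_tool:
  commands: "-14 10.3 -0.5 0 1;-14 10.3 -0.5 0 1;-14 10.3 -0.5 0 1;-14 10.3 -0.5 0 1;-14 10.3 -0.5 0 1;-14 10.3 -0.5 0 1;-14 10.3 -0.5 0 1"

```text
clock: 1.52
position: [0.5198, 0.0928, 0.2497]
ee_rot: [-0.001, 0.689, 0.725, -0.0]
contact_force: [0.7, 1.4, -1.0]
width: 0.0852
```

Run:
```python
from h import *
import json
p,R,s=pose(); c=imaging.get_calibration("wrist"); im=imaging.get_image("wrist")[:,:,::-1]
cv2.imwrite("pics/w1.png",im); json.dump({"c":{k:np.array(v).tolist() for k,v in c.items()},"p":p.tolist(),"R":R.tolist()},open("w1.json","w"))
print(p,s["clock"],s["qd"])
```

```text
[0.51978124 0.09277092 0.24971311] 1.5167 [ 0.03180742 -0.01992238  0.01651467  0.00414608  0.00324859 -0.00056297]
```

View pics/w1.png

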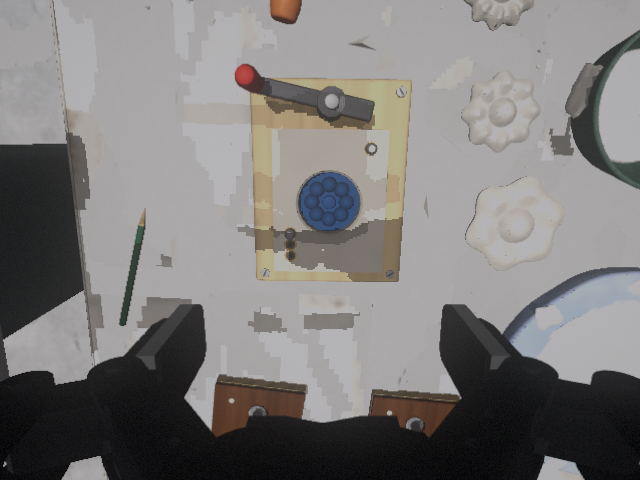

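The wrist view shows the mould with one dowel at (371,149) and three candidate bushes at (290,233), (290,243) and (290,255). I'll zoom in to see which one is a dowel.

Run:
```python
from h import *
im=cv2.imread("pics/w1.png")[120:285,245:415]
cv2.imwrite("pics/w1z.png",cv2.convertScaleAbs(cv2.resize(im,None,fx=3.5,fy=3.5,interpolation=cv2.INTER_CUBIC),alpha=1.3))
```

```text
(no output)
```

View pics/w1z.png

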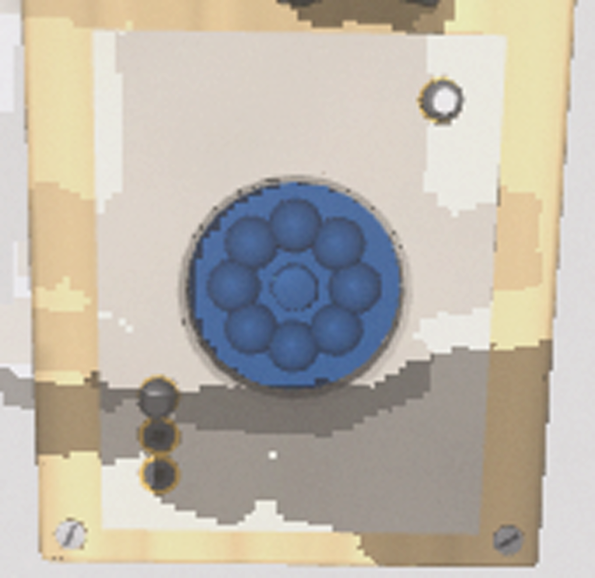

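```bash
cat >> h.py <<'E'
def fit2d(M,W):  # rigid 2D fit: model->world; returns theta,t,residual
    M=np.array(M,float);W=np.array(W,float)[:,:2];m=M.mean(0);w=W.mean(0)
    A=M-m;B=W-w; th=np.arctan2((A[:,0]*B[:,1]-A[:,1]*B[:,0]).sum(),(A*B).sum())
    r=np.array([[np.cos(th),-np.sin(th)],[np.sin(th),np.cos(th)]]); t=w-r@m
    return th,t,(W-(M@r.T+t))
E
python3 - <<'E'
from h import *
import json
d=json.load(open("w1.json")); c=d["c"]
Z=np.array([[95,30],[507,37],[478,533],[103,527],[443,101],[157,399],[159,436],[160,474],[294,283]],float)
uv=(Z+.5)/3.5-.5+[245,120]
z=[.034]*4+[.044,.044,.034,.034,.034]
W=cast(uv,c,np.array(z)); print(W.round(4))
M=np.array([[-52,66],[52,66],[52,-66],[-52,-66],[36,50],[-36,-28],[-36,-39],[-36,-50]])/1e3
for sel in(range(8),range(4),range(4,8)):
    th,t,res=fit2d(M[list(sel)],W[list(sel)]); print(np.degrees(th).round(2),t.round(4),(res*1e3).round(1).tolist())
E
```

```text
[[0.4714 0.1667 0.034 ]
 [0.5746 0.1703 0.034 ]
 [0.5792 0.0392 0.034 ]
 [0.4759 0.0357 0.034 ]
 [0.5587 0.1541 0.044 ]
 [0.4904 0.075  0.044 ]
 [0.4905 0.0624 0.034 ]
 [0.4911 0.0517 0.034 ]
 [0.5247 0.1057 0.034 ]]
2.01 [0.5252 0.1031] [[0.5, -0.5], [-0.2, -0.6], [-0.3, 0.3], [0.4, 0.4], [-0.7, -0.2], [0.2, 1.2], [-0.1, -0.5], [0.1, -0.2]]
1.97 [0.5253 0.103 ] [[0.4, -0.4], [-0.3, -0.4], [-0.4, 0.4], [0.3, 0.4]]
2.2 [0.525  0.1032] [[-0.4, -0.5], [0.3, 1.2], [-0.0, -0.5], [0.1, -0.2]]
```

The -28 mm bush holds the dowel. The mould is at (0.525, 0.103) with yaw 2.0°, and the fit residuals are mostly within 0.7 mm (the second dowel 1.2 mm). Next I'll look at the two nearer covers.

Emit:
servo_tool:
  commands: "-28.5 1.1 0 0.115 1;-28.5 1.1 0 0.115 1;-28.5 1.1 0 0.115 1;-28.5 1.1 0 0.115 1;-28.5 1.1 0 0.115 1;-28.5 1.1 0 0.115 1;-28.5 1.1 0 0.115 1;-28.5 1.1 0 0.115 1;-28.5 1.1 0 0.115 1"

```text
clock: 2.32
position: [0.5459, -0.1908, 0.2501]
ee_rot: [-0.001, 0.729, 0.684, 0.0]
contact_force: [0.2, -0.0, -0.4]
width: 0.0857
```

Run:
```python
from h import *
import json
p,R,s=pose(); c=imaging.get_calibration("wrist"); im=imaging.get_image("wrist")[:,:,::-1]
cv2.imwrite("pics/w2.png",im); json.dump({"c":{k:np.array(v).tolist() for k,v in c.items()},"p":p.tolist(),"R":R.tolist()},open("w2.json","w"))
print(p,s["clock"],s["qd"].round(3))
```

```text
[ 0.5458935  -0.19083753  0.2500823 ] 2.3167 [ 0.039 -0.017  0.02   0.018  0.013  0.002]
```

View pics/w2.png

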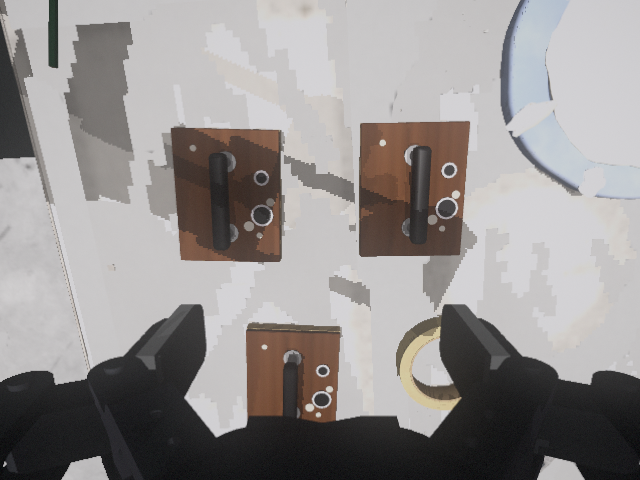

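```bash
cat >> h.py <<'E'
def cover(im,c,guess,th):
    """outline fit of a cover: each side cast at z=0 where its wall faces the camera, else at its top"""
    H,S,V=cv2.split(cv2.cvtColor(im,cv2.COLOR_BGR2HSV))
    m=((H<14)|(H>172))&(S>85)
    g=proj([*guess[:2],.018],c)[0]; q=np.zeros(m.shape,np.uint8); cv2.circle(q,tuple(g.astype(int)),95,1,-1)
    m=cv2.morphologyEx((m&(q>0)).astype(np.uint8),cv2.MORPH_CLOSE,np.ones((15,15)))
    m=cv2.morphologyEx(m,cv2.MORPH_OPEN,np.ones((7,7)))
    b=blobs(m,2000)[0].reshape(-1,2); C=-np.array(c["R"]).T@np.array(c["t"]); ctr=np.array(guess[:2],float)
    P={z:cast(b,c,z)[:,:2] for z in(0.,.018)}
    for it in range(4):
        r=np.array([[np.cos(th),-np.sin(th)],[np.sin(th),np.cos(th)]]); loc={z:(P[z]-ctr)@r for z in P}; lc=(C[:2]-ctr)@r
        off={};ang=[]
        for ax,h in((0,.05),(1,.064)):
            for sg in(1,-1):
                z=0. if sg*lc[ax]>h else .018
                l=loc[z]; o=1-ax; k=(sg*l[:,ax]>h-.012)&(abs(l[:,o])<(.114-h)-.012)
                v=l[k]; f=np.polyfit(v[:,o],v[:,ax],1); e=abs(v[:,ax]-np.polyval(f,v[:,o])); v=v[e<np.percentile(e,80)+1e-9]
                f=np.polyfit(v[:,o],v[:,ax],1); off[ax,sg]=f[1]; ang.append(f[0]*(1 if ax else -1))
        d=np.array([(off[0,1]+off[0,-1])/2,(off[1,1]+off[1,-1])/2]); ctr=ctr+r@d; th+=np.mean(ang)
    return ctr,th,[off[0,1]-off[0,-1],off[1,1]-off[1,-1]],np.degrees(ang)
E
python3 - <<'E'
from h import *
import json
d=json.load(open("w2.json")); c=d["c"]; im=cv2.imread("pics/w2.png")
H,S,V=cv2.split(cv2.cvtColor(im,cv2.COLOR_BGR2HSV))
for g,th,bar in(((.4565,-.1694),-.083,(219,201)),((.6331,-.1749),-.045,(421,195))):
    ctr,t,dim,ang=cover(im,c,g,th); print(ctr.round(4),np.degrees(t).round(2),np.round(dim,4),ang.round(2))
    k=(V<60)&(S<110); q=np.zeros(k.shape,bool); q[bar[1]-65:bar[1]+65,bar[0]-14:bar[0]+14]=1
    b=blobs(cv2.morphologyEx((k&q).astype(np.uint8),cv2.MORPH_OPEN,np.ones((7,7))),300)[0]; r=cv2.minAreaRect(b)
    print(" bar",np.round(r[0],1),np.round(r[1],1),cast([r[0]],c,.050).round(4))
E
```

```text
[ 0.4552 -0.1698] -2.29 [0.0925 0.1209] [-1.02 -4.02 -1.34  5.93]
 bar [219.4 199.3] [91.3 19. ] [[ 0.4568 -0.169   0.05  ]]
[ 0.6351 -0.1757] -2.61 [0.0923 0.122 ] [-0.58  6.33  0.17 -4.56]
 bar [418.  224.5] [29. 16.] [[ 0.6308 -0.2027  0.05  ]]
```

Run:
```python
from h import *
im=cv2.imread("pics/w2.png")[112:270,162:480]
cv2.imwrite("pics/w2z.png",cv2.convertScaleAbs(cv2.resize(im,None,fx=2.5,fy=2.5,interpolation=cv2.INTER_CUBIC),alpha=1.5))
```

```text
(no output)
```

View pics/w2z.png

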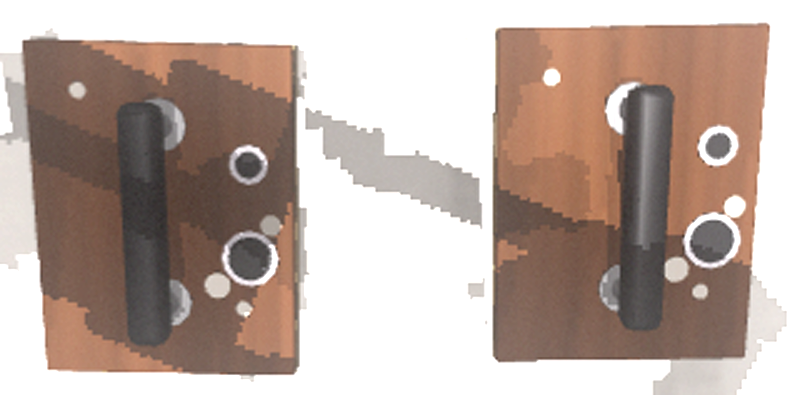

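Run:
```python
from h import *
import json
c=json.load(open("w2.json"))["c"]
f=lambda Z:(np.array(Z,float)+.5)/2.5-.5+[162,112]
M=np.array([[-50,64],[50,64],[50,-64],[-50,-64]])/1e3
for Z,b in(([[23,41],[292,46],[294,374],[47,369]],[145,223]),([[497,29],[768,24],[745,357],[497,360]],[647,208])):
    W=cast(f(Z),c,.018); th,t,res=fit2d(M,W); print(np.degrees(th).round(2),t.round(4),(res*1e3).round(1).tolist(),"bar",cast(f([b]),c,.050).round(4))
```

```text
-4.89 [ 0.456  -0.1719] [[0.8, -1.4], [-0.7, -0.8], [-0.7, 1.2], [0.7, 1.0]] bar [[ 0.4569 -0.1705  0.05  ]]
-2.44 [ 0.6328 -0.1775] [[0.3, -0.6], [-0.9, -1.0], [-0.4, 0.4], [0.9, 1.2]] bar [[ 0.633  -0.1764  0.05  ]]
```

View count is 6. The zoom shows both covers' corners clearly. Cover A is at about (0.4568, -0.171) with yaw -4.9°, and cover C is at about (0.633, -0.177) with yaw -2.4°. I'll grasp A.

Emit:
servo_tool:
  commands: "1.4 -9 4 0.022 1;1.4 -9 8 0.022 1;1.4 -9 12 0.022 1;1.4 -9 16 0.022 1;1.4 -9 18 0.022 1;1.4 -9 18 0.022 1;1.4 -9 18 0.022 1"

```text
clock: 2.95
position: [0.4538, -0.1673, 0.0676]
ee_rot: [-0.004, 0.736, 0.677, -0.001]
contact_force: [-0.9, 0.1, -0.5]
width: 0.0852
```

Emit:
servo_tool:
  commands: "0 0 0 0 1;0 0 0 0 1"

```text
clock: 3.12
position: [0.4589, -0.1711, 0.072]
ee_rot: [0.002, 0.736, 0.677, 0.001]
contact_force: [-0.5, 0.1, 1.0]
width: 0.0854
```

Emit:
servo_tool:
  commands: "0 0 2 0 1;0 0 3.5 0 1;0 0 4.4 0 1;0 0 4.4 0 1"

```text
clock: 3.45
position: [0.4574, -0.1712, 0.0262]
ee_rot: [-0.0, 0.736, 0.677, -0.0]
contact_force: [0.1, 0.2, -0.2]
width: 0.0857
```

Emit:
servo_tool:
  commands: "0 0 0 0 -1;0 0 0 0 -1;0 0 0 0 -1;0 0 0 0 -1;0 0 0 0 -1;0 0 0 0 -1;0 0 0 0 -1"
  newtons: 70

```text
clock: 4.03
position: [0.4568, -0.1716, 0.0269]
ee_rot: [-0.0, 0.736, 0.677, -0.0]
contact_force: [-1.3, 0.1, 6.2]
width: 0.0129
```

Emit:
servo_tool:
  commands: "0 0 -2 0 -1;0 0 -5 0 -1;0 0 -8 0 -1;0 0 -10 0 -1;0 0 -10 0 -1;0 0 -10 0 -1;0 0 -10 0 -1"

```text
clock: 4.62
position: [0.4559, -0.1709, 0.1247]
ee_rot: [-0.002, 0.737, 0.676, -0.001]
contact_force: [0.5, -0.6, -4.2]
width: 0.0127
```

Run:
```python
from h import *
import json
p,R,s=pose(); c=imaging.get_calibration("wrist"); im=imaging.get_image("wrist")[:,:,::-1]
cv2.imwrite("pics/w3.png",cv2.convertScaleAbs(im,alpha=1.5)); json.dump({"c":{k:np.array(v).tolist() for k,v in c.items()},"p":p.tolist(),"R":R.tolist()},open("w3.json","w"))
print(p,s["clock"],s["qd"].round(3),s["contact_force"],s["moment"],s["width"])
```

```text
[ 0.45587829 -0.17086457  0.1246564 ] 4.6167 [-0.     0.016  0.012  0.     0.004  0.001] [ 0.52002266 -0.55989562 -4.16940587] [-0.02060767  0.01489416  0.08446862] 0.012741288889944757
```

View pics/w3.png

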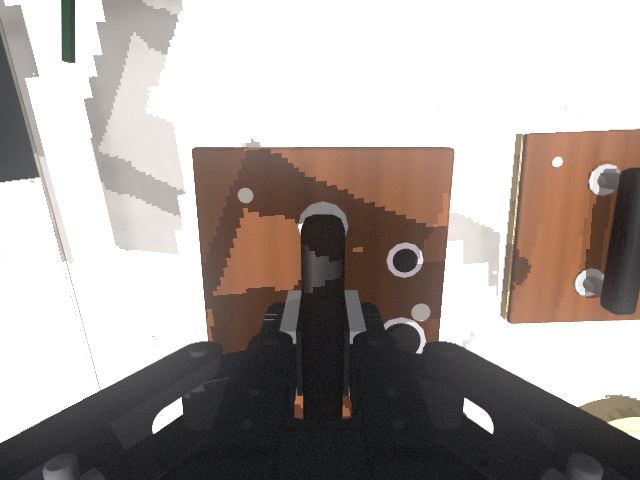

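Run:
```python
from h import *
import json
d=json.load(open("w3.json")); c=d["c"];p=np.array(d["p"]);R=np.array(d["R"])
for z in (p[2]-.009,p[2]-.004):
    W=cast([[193,148.5],[453,148.5],[302,270],[344,270],[323,217]],c,np.array([z,z,p[2]+.027,p[2]+.027,p[2]+.027])); print(((W-p)@R*1e3).round(1).tolist())
print(proj(p+(R@np.array([[.064,.064],[-.05,.05],[.009,.009]])).T,c).round(1))
```

```text
[[62.7, -48.5, 9.3], [62.7, 49.1, 8.9], [26.7, -6.2, -26.9], [26.7, 6.8, -27.0], [43.5, 0.3, -26.9]]
[[62.8, -46.9, 4.3], [62.8, 47.5, 3.9], [26.7, -6.2, -26.9], [26.7, 6.8, -27.0], [43.5, 0.3, -26.9]]
[[188.5 144.9]
 [455.6 144.9]]
```

In the hand the cover is centred to about 0.3 mm. Both plate dimensions measure 2–3 mm short, which fits bevelled edges. I'll carry it to above the mould.

Emit:
servo_tool:
  commands: "4 0.7 0 -0.02 -1;8 1.3 0 -0.035 -1;12 2 0 -0.05 -1;16 2.6 0 -0.07 -1;20 3.3 0 -0.09 -1;24 3.9 0 -0.1 -1;27 4.4 0 -0.119 -1;27.9 4.6 0 -0.119 -1;27.9 4.6 0 -0.119 -1;27.9 4.6 0 -0.119 -1"

```text
clock: 5.5
position: [0.5256, 0.1024, 0.1245]
ee_rot: [-0.001, 0.694, 0.72, -0.002]
contact_force: [-0.1, -0.7, -2.7]
width: 0.0129
```

Emit:
servo_tool:
  commands: "0 0 2 0 -1;0 0 3.5 0 -1;0 0 3.5 0 -1;0 0 3.5 0 -1;0 0 3.5 0 -1"

```text
clock: 5.92
position: [0.527, 0.1014, 0.0917]
ee_rot: [0.0, 0.696, 0.719, -0.0]
contact_force: [0.1, -0.7, -4.1]
width: 0.0128
```

Emit:
servo_tool:
  commands: "0.17 -0.19 0.7 -0.003 -1;0.17 -0.19 1.3 -0.003 -1;0.17 -0.19 1.3 -0.003 -1;0.17 -0.19 1.3 -0.003 -1;0.17 -0.19 1.3 -0.003 -1"

```text
clock: 6.33
position: [0.525, 0.1041, 0.0785]
ee_rot: [0.0, 0.694, 0.72, 0.0]
contact_force: [-0.0, 0.4, -4.5]
width: 0.013
```

Emit:
servo_tool:
  commands: "-0.05 0 0.3 0 -1;-0.05 0 0.6 0 -1;-0.05 0 0.8 0 -1;-0.05 0 1.0 0 -1;-0.05 0 1.0 0 -1"

```text
clock: 6.75
position: [0.5245, 0.1035, 0.0679]
ee_rot: [-0.0, 0.694, 0.72, -0.0]
contact_force: [0.4, 0.8, -3.8]
width: 0.0129
```

Run:
```python
from h import *
p,R,s=pose(); print(p.round(4),s["contact_force"].round(2),s["moment"].round(3),(R.T@s["moment"]).round(3), R[:,2].round(4),s["clock"])
```

```text
[0.5245 0.1035 0.0679] [ 0.39  0.76 -3.81] [ 0.008 -0.018  0.009] [-0.018  0.007 -0.009] [-0.001  0.    -1.   ] 6.75
```

There is no contact at 3 mm below the misfit height, so I'll keep lowering.

Emit:
servo_tool:
  commands: "0 0 0.2 0 -1;0 0 0.4 0 -1;0 0 0.5 0 -1;0 0 0.6 0 -1;0 0 0.6 0 -1"

```text
clock: 7.17
position: [0.5247, 0.1036, 0.0622]
ee_rot: [-0.0, 0.694, 0.72, -0.0]
contact_force: [0.0, -0.6, -3.9]
width: 0.013
```

Run:
```python
from h import *
p,R,s=pose(); print(p.round(4),s["contact_force"].round(2),s["moment"].round(3), R[:,2].round(4),s["clock"])
```

```text
[0.5247 0.1036 0.0622] [ 0.03 -0.57 -3.88] [ 0.015 -0.016 -0.004] [-4.e-04  0.e+00 -1.e+00] 7.1667
```

Emit:
servo_tool:
  commands: "0 0 0.1 0 -1;0 0 0.2 0 -1;0 0 0.2 0 -1;0 0 0.2 0 -1"

```text
clock: 7.5
position: [0.5251, 0.1036, 0.061]
ee_rot: [0.0, 0.694, 0.72, 0.0]
contact_force: [-0.7, 0.1, 1.4]
width: 0.0129
```

Contact came at z = 0.061, which is exactly flush height. Releasing and lifting.

Emit:
servo_tool:
  commands: "0 0 0 0 1;0 0 0 0 1;0 0 0 0 1;0 0 0 0 1;0 0 0 0 1;0 0 0 0 1;0 0 -3 0 1;0 0 -6 0 1;0 0 -10 0 1;0 0 -14 0 1"

```text
clock: 8.33
position: [0.5241, 0.1035, 0.2013]
ee_rot: [-0.001, 0.694, 0.72, -0.001]
contact_force: [0.4, -0.5, -0.5]
width: 0.0851
```

Emit:
servo_tool:
  commands: "-2 0 -4 0 1;-2 0 -4 0 1;-2 0 -4 0 1;-2 0 -4 0 1"

```text
clock: 8.67
position: [0.5251, 0.0835, 0.2399]
ee_rot: [-0.0, 0.694, 0.72, -0.0]
contact_force: [-1.1, 0.2, -0.2]
width: 0.0854
```

Run:
```python
from h import *
import json
p,R,s=pose(); c=imaging.get_calibration("wrist"); im=imaging.get_image("wrist")[:,:,::-1]
cv2.imwrite("pics/w4.png",cv2.convertScaleAbs(im,alpha=1.4)); json.dump({"c":{k:np.array(v).tolist() for k,v in c.items()},"p":p.tolist(),"R":R.tolist()},open("w4.json","w"))
print(p,s["clock"])
```

```text
[0.52506844 0.08354959 0.23987532] 8.6667
```

View pics/w4.png

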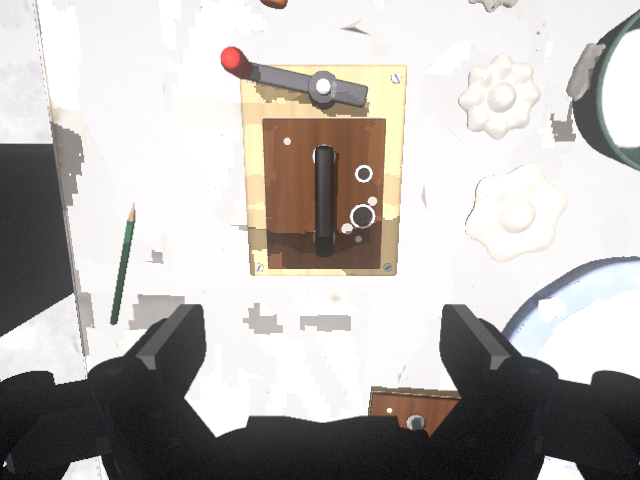

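The cover sits in place on the mould, with corners near (263,119), (385,119), (381,270) and (268,267). The red grip top is at (231,59) and the pivot knob at (323,87). I'll measure flushness and the grip position.

Run:
```python
from h import *
import json
d=json.load(open("w4.json")); c=d["c"]; im=cv2.imread("pics/w4.png")
M=np.array([[-50,64],[50,64],[50,-64],[-50,-64]])/1e3
for z in(.052,.062):
    W=cast([[263,119],[385,119],[381,270],[268,267]],c,z); th,t,res=fit2d(M,W); print(z,np.degrees(th).round(2),t.round(4),(res*1e3).round(1).tolist())
H,S,V=cv2.split(cv2.cvtColor(im,cv2.COLOR_BGR2HSV)); m=((H<6)|(H>174))&(S>190)&(V>90); m[:,280:]=0;m[120:]=0
b=blobs(m,50)[0]; print("red bbox",cv2.boundingRect(b)); (x,y),r=cv2.minEnclosingCircle(b)
g=cast([[231,59]],c,.106)[0]; print("grip",g, cast([[243,71]],c,.062)[0],"bin",x,y,r)
th=np.radians(2.0); piv=np.array([.525-.086*np.sin(th),.1034+.086*np.cos(th)]); print("pivot",piv,"by cam",cast([[323,87]],c,.09)[0],"R",np.linalg.norm(g[:2]-piv),"ang from mould +y",np.degrees(np.arctan2(*(g[:2]-piv)[::-1]))-92)
print("open grip",piv+.062*np.array([-np.cos(th),-np.sin(th)]),"closed",piv+.062*np.array([-np.sin(th),np.cos(th)]))
```

```text
0.052 1.97 [0.5261 0.1028] [[0.6, -0.9], [-1.4, -0.8], [0.6, -0.5], [0.2, 2.1]]
0.062 1.97 [0.526  0.1042] [[2.1, -2.8], [-2.8, -2.7], [-1.0, 1.4], [1.7, 4.0]]Traceback (most recent call last):
  File "<stdin>", line 8, in <module>
IndexError: list index out of range
```

Run:
```python
from h import *
import json
d=json.load(open("w4.json")); c=d["c"]
g=cast([[231,59]],c,.106)[0]; print("grip",g.round(4))
th=np.radians(2.0); piv=np.array([.525-.086*np.sin(th),.1034+.086*np.cos(th)]); print("pivot",piv.round(4),"by cam",cast([[323,87]],c,.09)[0].round(4),"R",np.linalg.norm(g[:2]-piv),"ang from mould +y",np.degrees(np.arctan2(*(g[:2]-piv)[::-1]))-92)
print("open grip",piv+.062*np.array([-np.cos(th),-np.sin(th)]),"closed",piv+.062*np.array([-np.sin(th),np.cos(th)]))
```

```text
grip [0.4618 0.1978 0.106 ]
pivot [0.522  0.1893] by cam [0.5219 0.1852 0.09  ] R 0.06074623678135648 ang from mould +y 79.95736007977612
open grip [0.46003641 0.18718384] closed [0.51983487 0.25130984]
```

The fit is best at flush height (z = 0.052). The latch stands at about 80° to the mould's +y, with its grip at (0.462, 0.198). I'll partly close the gripper to clear the pivot and approach the grip from above.

Emit:
servo_tool:
  commands: "4 -2 3 0 -0.06;7.5 -3.8 6 0 -0.06;11.6 -5.9 8 0 -0.06;11.6 -5.9 9 0 -0.06;11.6 -5.9 9 0 -0.06;11.6 -5.9 9 0 -0.06;11.6 -5.9 9 0 -0.06"

```text
clock: 9.3
position: [0.4623, 0.1972, 0.1495]
ee_rot: [-0.0, 0.694, 0.72, -0.001]
contact_force: [-0.1, -0.0, 1.0]
width: 0.0403
```

Run:
```python
from h import *
p,R,s=pose(); c=imaging.get_calibration("wrist"); im=imaging.get_image("wrist")[:,:,::-1]
print(p.round(4),s["clock"],s["width"],"proj grip top",proj([.4618,.1978,.106],c))
m=cv2.inRange(im.copy(),(0,0,70),(45,45,255)); m=((im[:,:,2]>90)&(im[:,:,1]<60)).astype(np.uint8)
for b in blobs(m,100)[:3]: print(cv2.boundingRect(b),cv2.contourArea(b))
b=cv2.boundingRect(blobs(m,100)[0]); cv2.imwrite("pics/w5.png",cv2.convertScaleAbs(im,alpha=1.3))
```

```text
[0.4623 0.1972 0.1495] 9.3 0.040278371884574296 proj grip top [[321.2283299  274.48594898]]
(304, 238, 28, 44) 792.0
```

View pics/w5.png

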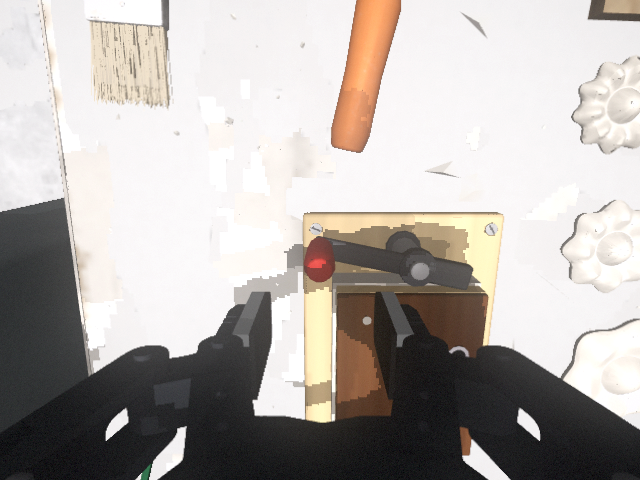

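The grip shows at about (318,265) and is centred between the fingers. I'll nudge +3 mm along tool x, go down and pinch lightly.

Emit:
servo_tool:
  commands: "0.3 -0.1 2.5 0 -0.06;0.3 -0.1 5 0 -0.06;0.3 -0.1 7 0 -0.06;0.3 -0.1 7.7 0 -0.06;0.3 -0.1 7.7 0 -0.06;0.3 -0.1 7.7 0 -0.4;0.3 -0.1 7.7 0 -0.8;0.3 -0.1 7.7 0 -1;0.3 -0.1 7.7 0 -1;0.3 -0.1 7.7 0 -1"
  newtons: 25

```text
clock: 10.18
position: [0.4604, 0.2002, 0.0747]
ee_rot: [-0.0, 0.694, 0.72, -0.0]
contact_force: [-4.8, -0.5, 5.7]
width: 0.0157
```

Emit:
servo_tool:
  commands: "0.85 0.16 0 0 -1;1.86 0.53 0 0 -1;2.8 1.07 0 0 -1;3.63 1.77 0 0 -1;4.32 2.6 0 0 -1;4.86 3.53 0 0 -1;5.1 4 0 0 -1;5.23 4.55 0 0 -1;5.3 4.9 0 0 -1;5.3 4.9 0 0 -1"

```text
clock: 11.02
position: [0.5076, 0.2574, 0.0745]
ee_rot: [-0.002, 0.695, 0.719, 0.001]
contact_force: [-4.6, 5.3, 3.6]
width: 0.0155
```

Emit:
servo_tool:
  commands: "0.05 0.4 0 0 -1;0.1 0.8 0 0 -1;0.1 1.0 0 0 -1;0.1 1.0 0 0 -1;0.1 1.0 0 0 -1"

```text
clock: 11.43
position: [0.5177, 0.2579, 0.0744]
ee_rot: [-0.001, 0.694, 0.72, 0.001]
contact_force: [-4.2, 4.5, 2.9]
width: 0.0158
```

Emit:
servo_tool:
  commands: "0 0.1 0 0 -1;0 0.2 0 0 -1;0 0.3 0 0 -1;0 0.3 0 0 -1"

```text
clock: 11.77
position: [0.519, 0.2579, 0.0744]
ee_rot: [-0.002, 0.695, 0.719, -0.0]
contact_force: [-7.7, 4.3, 5.7]
width: 0.0154
```

Emit:
servo_tool:
  commands: "0 0.1 0 0 -1;0 0.2 0 0 -1;0 0.2 0 0 -1"

```text
clock: 12.02
position: [0.5191, 0.2579, 0.0744]
ee_rot: [-0.004, 0.695, 0.719, -0.002]
contact_force: [-11.4, 3.9, 6.8]
width: 0.0153
```

The motion stalled while the force rose, so the closed stop is reached. Releasing, lifting and checking.

Emit:
servo_tool:
  commands: "0 0 0 0 -0.5;0 0 0 0 0;0 0 0 0 0;0 0 0 0 0;0 0 -3 0 0;0 0 -7 0 0;-3 0 -11 0 0;-7 0 -15 0 0;-11 0 -16 0 0;-15 0 -16 0 0"

```text
clock: 12.85
position: [0.5309, 0.1234, 0.2353]
ee_rot: [0.003, 0.693, 0.721, 0.004]
contact_force: [0.5, 0.1, -0.2]
width: 0.0428
```

Emit:
servo_tool:
  commands: "-2 0 0 0 0;-2 0 0 0 0;-2 0 0 0 0"

```text
clock: 13.1
position: [0.5296, 0.1028, 0.2313]
ee_rot: [0.0, 0.695, 0.719, 0.001]
contact_force: [-0.3, 1.0, 0.4]
width: 0.0428
```

Run:
```python
from h import *
import json
p,R,s=pose(); c=imaging.get_calibration("wrist"); im=imaging.get_image("wrist")[:,:,::-1]
cv2.imwrite("pics/w6.png",cv2.convertScaleAbs(im,alpha=1.3)); json.dump({"c":{k:np.array(v).tolist() for k,v in c.items()}},open("w6.json","w"))
print(p.round(4),s["clock"],s["contact_force"].round(1))
```

```text
[0.5296 0.1028 0.2313] 13.1 [-0.3  1.   0.4]
```

View pics/w6.png

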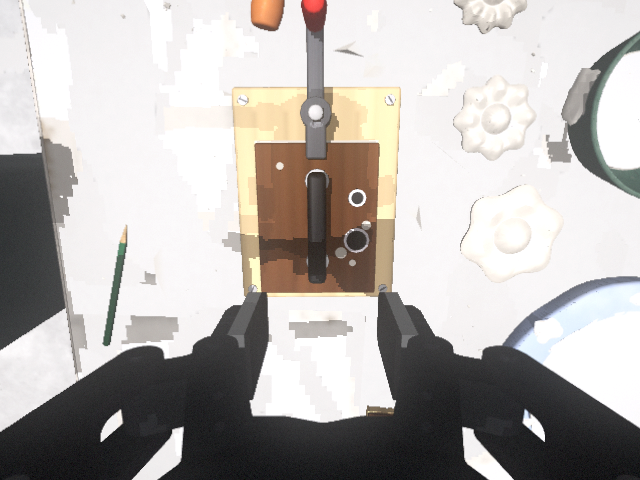

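The latch foot at (316,150) lies over the cover and the grip points along +y. One numeric angle check remains, then a check for any disturbance with the top view.

Run:
```python
from h import *
import json
c=json.load(open("w6.json"))["c"]
P=cast([[314.5,9],[315.5,40],[316.5,155],[317,175],[317.5,280]],c,np.array([.106,.062,.062,.086,.086])); print(P.round(4))
a=lambda u,v:np.degrees(np.arctan2(*(u-v)[1::-1]))
print("arm dir",a(P[1],P[2]),"grip-pivot",a(P[0],np.array([.522,.1893,0])),"bar dir",a(P[3],P[4]))
im=imaging.get_image("top")[:,:,::-1].astype(int); o=cv2.imread("pics/top0.png").astype(int)
dd=(abs(im-o).max(2)>40).astype(np.uint8); dd=cv2.morphologyEx(dd,cv2.MORPH_OPEN,np.ones((3,3)))
for b in blobs(dd,15): print(cv2.boundingRect(b))
```

```text
[[0.5203 0.2454 0.106 ]
 [0.5205 0.2383 0.062 ]
 [0.5237 0.1575 0.062 ]
 [0.5247 0.1442 0.086 ]
 [0.5276 0.0635 0.086 ]]
arm dir 92.25121742948825 grip-pivot 91.73733659469774 bar dir 92.03971518155682
(0, 396, 109, 84)
(198, 361, 80, 119)
(210, 217, 98, 66)
(351, 258, 45, 38)
(211, 299, 20, 61)
(274, 380, 29, 40)
(262, 285, 28, 61)
(257, 439, 20, 41)
(340, 417, 13, 57)
(279, 347, 8, 33)
(213, 266, 15, 31)
(320, 301, 10, 19)
(304, 425, 27, 13)
(286, 406, 16, 31)
(248, 242, 10, 19)
(286, 443, 7, 28)
(312, 334, 26, 6)
(159, 334, 20, 5)
(242, 268, 12, 11)
(320, 243, 6, 19)
(308, 396, 13, 9)
(207, 236, 5, 21)
(331, 392, 11, 7)
(322, 271, 7, 8)
(253, 464, 9, 8)
(279, 443, 5, 10)
(300, 275, 10, 3)
(286, 477, 10, 3)
```

```bash
python3 -c "
from rig import ticket; print(ticket.sign_off())"
```

```text
the job is handed in; nothing more can be done
None
```

The mould is closed: the first cover I tried fitted and sits flush, and the latch is at its closed stop. I handed the job in at about 13 s on the robot's clock.

- **Cover:** The pictures showed the second dowel at the y = -28 mm position. I picked up the nearest cover, the one closest to the robot. It dropped over both dowels and met the block at z = 0.061 m, which is exactly the flush height. A misfit would have stopped 10 mm higher. Its outline afterwards fitted best at flush height, to within about 2 mm.
- **Latch:** I pinched the red grip lightly and swung it until it stopped moving and the force rose to about 11 N. In the last picture the foot lies over the cover. The arm points at 92.3° and the grip at 91.7°, against 92.0° for the cover's bar.
- **Other objects:** I did not move the other two covers. The contact forces gave no sign that the castings, chisel or tape were touched. Comparing the top view before and after showed changes around the mould, at the place the cover came from and around the arm. One small change lies close to the chisel, which I took to be the arm or its shadow. I did not check the chisel's position separately.
- **Failed or disagreeing checks:** My first automatic outline measurement of the covers gave sizes several millimetres too small, so I read the corners by hand instead. Those readings were still 2–3 mm small, which I put down to bevelled edges. My first estimate of the red grip's position was about 3–4 mm off, and I corrected it before pinching.

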